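Hold a heat sink home in a sprung locating fixture

TASK

Lay the black finned heat sink flat and square between the blue rails of the locating fixture, in front of its free red plunger, then push it along the rails against the spring until it stands firmly against both steel stop screws, without ramming it. Finish while still holding it pressed there, since the plunger throws it back if you let go, and leave the other things on the bench where they are.

Things in the scene. Friction and masses are not known exactly. Their poses are not given: they have to be found in the camera images.
- heat_sink: the part: black finned aluminium heat sink, a 40 x 40 mm square, 21 mm high, 45 g nominal, loose on the bench with its fins up. Origin at the centre of its underside, z up, x and y along its sides. Any two facing sides may be gripped or lie along the rails.
- fixture: fixed locating fixture, left or right of the robot. Plate 200 (x) x 80 x 12 mm, origin at the centre of its underside; +x is the pushing direction, away from the robot. Plate top (z 12 mm) is the channel floor. Blue rails from x -75 to +50 mm: channel 44 mm wide, rails 7 mm high (top z 19 mm), upper 3.5 mm bevelled at 45 deg as lead-in, outer sides y +-34 mm; fingers grip the part above the rails.
- stop_block: the fixture's blue end block with two hard stops, part of it: same origin and axes as the fixture. Block x +63 to +87 mm, 66 mm wide, top z 40 mm. Two steel stop screws, 10 mm in diameter, stand out of it towards -x at y -14.5 and +14.5 mm, z 23 mm; their flat ends at x +50 mm meet the heat sink's leading side.
- pocket (a point): point on the channel floor (fixture x = -20 mm, y = 0, z = 12 mm), frame parallel to the fixture's: a good place for the centre of the heat sink's underside when first laid in the channel; it is then 35 mm clear of the plunger.
- home (a point): point on the channel floor (fixture x = +30 mm, y = 0, z = 12 mm), frame parallel to the fixture's: where the centre of the heat sink's underside is when it stands against the stops, 50 mm along +x from pocket.
- plunger_tip (a point): centre of the free face of the plunger's red 11 mm round head, between the stop screws at y = 0, z = 23 mm; at fixture x = +35 mm when free, so it meets the heat sink 15 mm before the stops do.
- plunger (a joint): travel of the sprung plunger along the fixture's +x, m: 0 when out and free, 0.015 when its face is level with the stop screws' ends, 0.019 at most. The spring pushes back with about 3 N at 0 and 8 N at 0.015 and never latches. Pushing along +x with about 15 N holds the part on the stops if it is not pressed down; floor friction adds to that if it is.
- mug: bystander: green and white mug, 78 x 116 x 101 mm, loose. Origin at the centre of its underside.
- solder_spool: bystander: blue and white spool, 54 mm across, 38 mm high, loose. Origin at the centre of its underside.
- multimeter: bystander: yellow and black hand multimeter lying on its back, 142 x 70 x 41 mm, loose. Origin at the centre of its underside.
Not all that is in view belongs to the job. What is shaped like the heat_sink but purple is not meant.

How it is judged:
By the outcome, as a careful person would: the job done as asked, in the order asked, and still so for the second after the job is handed in, while the arm keeps its last pose, push and grip.
It also fails if it takes over 64 s, if anything falls off the work surface, if the arm or the gripper's body presses on something with over 40 N, if the wrist force passes 120 N, or if a joint passes its speed limit or range.

ROBOT

A 7-joint arm with a two-finger parallel gripper is mounted at the origin on a cart in front of the work surface, level with it; the furniture and walls round the work are solid. World frame = base frame: x ahead of the robot, y to its left, z up, the work surface at z = 0. Lengths are in mm, angles in degrees, forces in N, time in s.
With the tool pointing down it reaches from about 425 to 925 mm from the base axis. Payload 6.8 kg.
Tool frame: the origin (TCP) lies midway between the tips of the shut fingers; the grasp point (between the pads) lies behind it (manip.grasp_offset is the z of the grasp point in the tool frame, in mm); z points along the fingers, y is the line along which they close (so a half turn about z gives the same grasp; the last joint's range is limited). The gripper opens to 85 mm and grips with 20 to 120 N. Pads are 22 mm wide; open, the fingers measure 114 mm over their backs; the gripper's body (76 mm by 85 mm) begins 54 mm behind the grasp point. The pads swing forward as they close: fully open they stand 13 mm farther back than shut.
Start: joints at [64.108, 27.33, 1.283, 89.118, -0.659, 63.558, -4.761], TCP at [227.53, -635.513, 231.308] pointing down, gripper open.
Joint ranges: [-169.35, 169.35], [-19.33, 120.38], [-80.79, 83.38], [13.8, 139.57], [-78.32, 258.32], [9.67, 109.79], [-169.56, 169.56]. Speed limits (degrees/s): [136.94, 136.94, 180, 180, 180, 180, 180].

INTERFACE

Orientations are given as [roll, pitch, yaw] about the fixed x, y, z axes, in that order (R = Rz(yaw) Ry(pitch) Rx(roll)).
In Python, from plant import sensors, optics, order, spotter, manip gives the robot as it stands. The module is installed in compiled form; this text tells all that it offers.
- The arm moves only by the tool jog_arm, never from a script. Its argument "increments" is a list of rows, each a list of 7 numbers: the closure, from -1 (fully open) to 1 (shut), then the shift along the world's x, y, z in units of 0.2 m (1.0 is 0.2 m), then the turn, a rotation vector about the world's x, y, z in units of pi/2 rad (1.0 is pi/2 rad). In form: [[claw, dx, dy, dz, rx, ry, rz], ...]. A call has 1 to 12 rows; each row is the pose to reach, as a shift and turn from the pose commanded when the call began; what a row does not reach only later rows make up. A row lasts 1/8 s, in which the tool goes at most 62.5 mm and 10.7 degrees, less where a joint would pass 70% of its speed; a pose out of reach is approached as far as the arm can. A call with a number of a shift or a turn outside -1 to 1 is refused whole. A call with a gripper value outside its range is refused whole. The fingers move at their own pace and stop on an object; "grip_force" is the grip in N (left out, the last holds). Time passes only in rows, so rows that repeat a pose let the fingers close. It gives the time, the measured TCP pose, the force, the opening and the grip force at its end, in the units of the state.
- sensors.read_state(): the state, without advancing time (a new reading comes with each control period).
- optics.snapshot(name): name is "scene" or "side" or "wrist"; returns the picture (384x512x3 uint8, red, green, blue); there is no depth.
- optics.calibration(name): a dict with "intrinsics" (3x3 intrinsics, pixels), "dist" ([k1, k2, p1, p2, k3] as OpenCV has them; the pictures are not rectified), "xyz" and "orientation" of the camera in the world. Camera axes: x right, y up, looking along -z (the intrinsics and any distortion apply to the point x, -y, -z); pixel columns grow to the right and rows downward; lengths in mm; the calibration is good to about 2 mm. A picture is of the moment at which its call begins: read the wrist's pose just before it. calibration takes no time and is no camera call; for the wrist camera it gives the pose at the moment of the call.
- order.job_done(): hands the job in; it is judged then, once.
Trained networks look in the newest picture that a camera, given by its name, has taken for a name from the list of things; names that differ only in an ending like _2 or _b are one class to them, and where a whole thing is asked for, a point or a joint stands for the part that bears it (a point fixed in the world has none). Each returns a list of dicts, best first, with "p" (0 to 1); they miss things now and then, are a little off and sometimes report something else, mostly with a low value. They report only what shows in the picture. A call takes as long as a camera call. They do not tell look-alikes from the thing itself.
- spotter.look_for(thing, camera): "rect" ([left, top, right, bottom] in pixels, round what is visible of it).
- spotter.spot_point(thing, camera): "xy" ([column, row] in pixels: a listed point, or the origin of a listed thing).
The state is a dict: "t": time; "joint_pos": joint angles; "qd": joint speeds; "joint_efforts": joint torques, N m; "position": TCP position; "tcp_rot": TCP orientation; "contact_force": force on the tool from outside, world axes, zero at the start; "torque": the same for the moment, N m; "finger_gap": finger opening in mm; "grasp_force": force on a finger pad.
Only numpy, scipy, OpenCV 4.12 (cv2) and the standard library are available. Lean on these libraries where they do the work, as an engineer would, in place of code of your own. Each camera call takes 0.05 s, during which the arm holds its last target. There are 200 camera calls.

## Working session

There is one attempt and no reset: what is moved stays moved. The work goes in short steps, Python scripts to look and compute and a tool call to move; the robot and the scene stay as the last step left them, time stands still between calls to the robot, and variables do not carry over. Pictures are saved under pics/ and viewed, at most 10 in all, crops included, and the job is handed in when it is done.

Besides the shell and the picture viewer there is one more tool, called after "Call:" as name([rows], argument=value, ...), one row to a line, values as JSON. jog_arm: Moves the arm, as the interface text tells. Shifts and turns lie within -1 to 1; 1 stands for 0.2 m of shift or pi/2 rad of turn. Its arguments: {"type":"object","properties":{"increments":{"type":"array","items":{"type":"array","items":{"type":"number","minimum":-1,"maximum":1}}},"grip_force":{"type":"number"}},"required":["increments"]}

```bash
mkdir -p pics
cat > h.py <<'E'
import numpy as np, cv2
from scipy.spatial.transform import Rotation as R
from plant import sensors, optics, order, spotter, manip
def cal(n):
    c=optics.calibration(n); return np.array(c["intrinsics"],float),np.array(c["dist"],float),np.array(c["xyz"],float),R.from_euler('xyz',c["orientation"],degrees=True).as_matrix()
def unproj(c,px,z):
    K,d,t,Rm=c
    u=cv2.undistortPoints(np.array(px,float).reshape(-1,1,2),K,d).reshape(-1,2)
    v=np.c_[u[:,0],-u[:,1],-np.ones(len(u))]@Rm.T
    return t+v*((z-t[2])/v[:,2])[:,None]
def proj(c,P):
    K,d,t,Rm=c
    p=(np.array(P,float).reshape(-1,3)-t)@Rm; p=p*[1,-1,-1]
    return cv2.projectPoints(p,np.zeros(3),np.zeros(3),K,d)[0].reshape(-1,2)
def snap(n,f=None):
    c=cal(n); im=optics.snapshot(n)
    if f: cv2.imwrite('pics/'+f,im[:,:,::-1])
    return c,im
E
python3 - <<'E'
from h import *
np.set_printoptions(precision=1,suppress=True)
ims=[]
for n in("scene","side"):
    c,im=snap(n); ims.append(im); print(n,c[2],c[3][:,2])
    for th in("heat_sink","fixture","pocket","home","plunger_tip","mug","solder_spool","multimeter"):
        r=[(np.array(x["xy"]),round(x["p"],2),unproj(c,x["xy"],{"pocket":12,"home":12,"plunger_tip":23}.get(th,0))[0][:2]) for x in spotter.spot_point(th,n)[:3]]
        print(th,r)
for n,im in zip(("scene","side"),ims): cv2.imwrite(f'pics/{n}.png',im[:,:,::-1])
print(sensors.read_state(),manip.grasp_offset)
E
```

```text
scene [ 75.2 418.3 586.1] [-0.6  0.5  0.6]
heat_sink [(array([334.9, 216.6]), 0.87, array([ 457.2, -150.6])), (array([366.9, 208.1]), 0.84, array([ 425.9, -229.3])), (array([179.5, 262.1]), 0.72, array([578.5, 188.6]))]
fixture [(array([191.1, 273.1]), 0.78, array([538.8, 187.3]))]
pocket [(array([200.1, 273.8]), 0.7, array([516.3, 180.1]))]
home [(array([179.7, 260.8]), 0.92, array([570.8, 191.2]))]
plunger_tip [(array([177.4, 258.5]), 0.53, array([569.5, 195.6]))]
mug [(array([242.2, 177.5]), 0.81, array([717.8, -93.2]))]
solder_spool [(array([184. , 195.8]), 0.66, array([755.5,  62. ]))]
multimeter [(array([286.9, 152.1]), 0.66, array([ 727. , -267.1]))]
side [241.8 541.8 643.3] [-0.4  0.6  0.7]
heat_sink [(array([324.2, 201.9]), 0.78, array([ 454.3, -140.3])), (array([315.7, 178.5]), 0.75, array([ 515.8, -221. ])), (array([288.2, 187.1]), 0.59, array([ 566.9, -145.7]))]
fixture [(array([230.2, 283.7]), 0.84, array([524.8, 205.4])), (array([315.4, 177.7]), 0.7, array([ 518.1, -224. ]))]
pocket [(array([238.6, 275.6]), 0.69, array([515.6, 185.2]))]
home [(array([215.5, 267.5]), 0.9, array([571.7, 193.7]))]
plunger_tip [(array([214.5, 266.5]), 0.59, array([569.4, 198.7]))]
mug [(array([234.2, 184.5]), 0.6, array([706. , -77.1]))]
solder_spool [(array([190.8, 212.7]), 0.58, array([739.8,  77.5]))]
multimeter [(array([265.2, 148.5]), 0.89, array([ 721.6, -280.2])), (array([230.2, 281.3]), 0.39, array([528.3, 200.4]))]
{'t': 0.9, 'joint_pos': array([64.1, 27.3,  1.3, 89.1, -0.7, 63.6, -4.8]), 'qd': array([ 0. , -0. ,  0. , -0. , -0. , -0.1, -0.1]), 'joint_efforts': array([ -0. , -59.6,   1.6, -28.2,   0. ,   0. ,   0. ]), 'position': array([ 227.5, -635.5,  231.3]), 'tcp_rot': array([180. ,  -0. ,  19.7]), 'contact_force': array([ 0.1, -0.2, -0.5]), 'torque': array([ 0., -0.,  0.]), 'grasp_force': 0.0, 'finger_gap': 85.0258046286472} -18.700000000000003
```

View pics/scene.png

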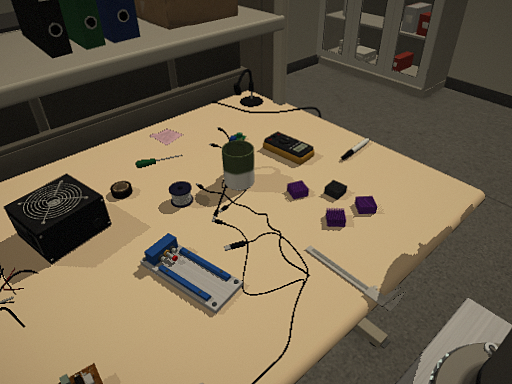

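View pics/side.png

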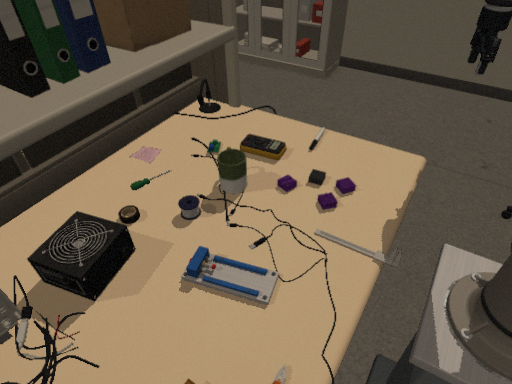

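The black sink is at about (336,188) in scene and (317,177) in side, with three purple decoys around it. The fixture is at about (190,272) in scene and (230,275) in side. I'll move to view the sink with the wrist camera.

Call:
jog_arm([
  [-1,0.25,0.35,0.05,0,0,0],
  [-1,0.5,0.7,0.1,0,0,0],
  [-1,0.5,0.7,0.1,0,0,0],
  [-1,0.5,0.7,0.1,0,0,0],
  [-1,0.5,0.7,0.1,0,0,0],
])

```text
t: 1.52
position: [327.0, -496.1, 251.5]
tcp_rot: [180.0, 0.0, 19.7]
contact_force: [-0.2, -0.2, 0.3]
finger_gap: 85.3
grasp_force: 0.0
```

Call:
jog_arm([
  [-1,0.3,0.35,0,0,0,0],
  [-1,0.6,0.7,0,0,0,0],
  [-1,0.6,0.7,0,0,0,0],
  [-1,0.6,0.7,0,0,0,0],
  [-1,0.6,0.7,0,0,0,0],
])

```text
t: 2.15
position: [446.4, -357.3, 251.0]
tcp_rot: [180.0, 0.1, 19.6]
contact_force: [-1.4, 0.2, 0.6]
finger_gap: 85.4
grasp_force: 0.0
```

Run:
```python
from h import *
np.set_printoptions(precision=1,suppress=True)
s=sensors.read_state();T=R.from_euler('xyz',s["tcp_rot"],degrees=True).as_matrix()
c,im=snap("wrist","w1.png")
print(s["position"],s["tcp_rot"]); print("cam in tool",T.T@(c[2]-s["position"]),"\n",T.T@c[3])
print(proj(c,[[516,-221,0],[457,-150,0],[426,-229,0]]))
```

```text
[ 446.4 -357.3  251. ] [180.    0.1  19.6]
cam in tool [  76.7    0.4 -142.6] 
 [[-0.   1.   0.3]
 [ 1.   0.  -0. ]
 [-0.   0.3 -1. ]]
[[167.1  65.3]
 [ 98.3  93.8]
 [155.1 139.6]]
```

View pics/w1.png

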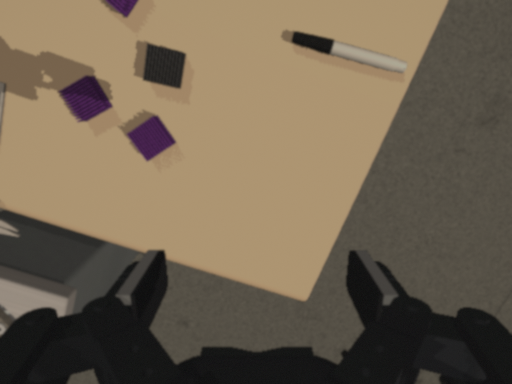

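The black sink is at (164,66), with purple decoys at (86,98), (151,138) and (122,3). I'll move closer for a precise measurement.

Call:
jog_arm([
  [-1,0.03,0.3,-0.1,0,0,0],
  [-1,0.06,0.58,-0.25,0,0,0],
  [-1,0.06,0.58,-0.25,0,0,0],
  [-1,0.06,0.58,-0.25,0,0,0],
])

```text
t: 2.7
position: [458.8, -241.5, 201.4]
tcp_rot: [180.0, 0.0, 19.5]
contact_force: [0.2, -1.6, -0.5]
finger_gap: 85.3
grasp_force: 0.0
```

```bash
cat > fit.py <<'E'
from h import *
from scipy.optimize import least_squares
def sinkfit(c,im,guess,z0=0,dbg=None):
    """silhouette fit: black low-saturation blob near guess -> x,y,yaw of 40x40x21 box"""
    g=proj(c,[[*guess,z0+10]])[0]
    mx=im.max(2).astype(int); m=((mx<75)&(mx-im.min(2)<28)).astype(np.uint8)
    m=cv2.morphologyEx(m,cv2.MORPH_CLOSE,np.ones((5,5)))
    m=cv2.morphologyEx(m,cv2.MORPH_OPEN,np.ones((5,5)))
    n,l,st,ce=cv2.connectedComponentsWithStats(m)
    k=1+np.argmin([np.hypot(*(ce[i]-g)) for i in range(1,n)])
    cn=max(cv2.findContours((l==k).astype(np.uint8),0,1)[0],key=cv2.contourArea)
    hull=cv2.convexHull(cn).reshape(-1,2)
    print("blob",st[k],ce[k])
    s=20*np.array([[1,1],[1,-1],[-1,-1],[-1,1]])
    def sil(p):
        a=np.radians(p[2]);r=np.array([[np.cos(a),-np.sin(a)],[np.sin(a),np.cos(a)]])
        q=s@r.T+p[:2]
        P=np.r_[np.c_[q,np.full(4,z0)],np.c_[q,np.full(4,z0+21.)]]
        return cv2.convexHull(proj(c,P).astype(np.float32))
    def dist(p):
        h=sil(p); return [cv2.pointPolygonTest(h,(float(a),float(b)),True) for a,b in cn.reshape(-1,2)]
    best=min((least_squares(dist,[*guess,y0],diff_step=1e-3,x_scale=[1,1,1],loss='soft_l1') for y0 in(0.1,22,45,67)),key=lambda r:r.cost)
    if dbg:
        o=im[:,:,::-1].copy(); cv2.polylines(o,[np.int32(sil(best.x))],True,(0,255,0),1); cv2.imwrite('pics/'+dbg,cv2.resize(o,(768,576)))
    return best.x,np.sqrt(2*best.cost/len(cn))
E
python3 - <<'E'
from fit import *
np.set_printoptions(precision=1,suppress=True)
s=sensors.read_state(); print(s["position"],s["tcp_rot"])
c,im=snap("wrist"); print(sinkfit(c,im,(516,-221),dbg="w2.png"))
print([(x["xy"],x["p"]) for x in spotter.spot_point("heat_sink","wrist")])
E
```

```text
[ 458.8 -241.5  201.4] [180.    0.   19.5]
blob [ 234   92   42   44 1385] [254.6 113.2]
(array([ 514.1, -220.6,   92.8]), np.float64(1.5236999067971362))
[([254.9, 112.5], 0.95), ([167.9, 144.7], 0.81), ([238.0, 188.1], 0.67), ([213.4, 27.3], 0.57)]
```

View pics/w2.png

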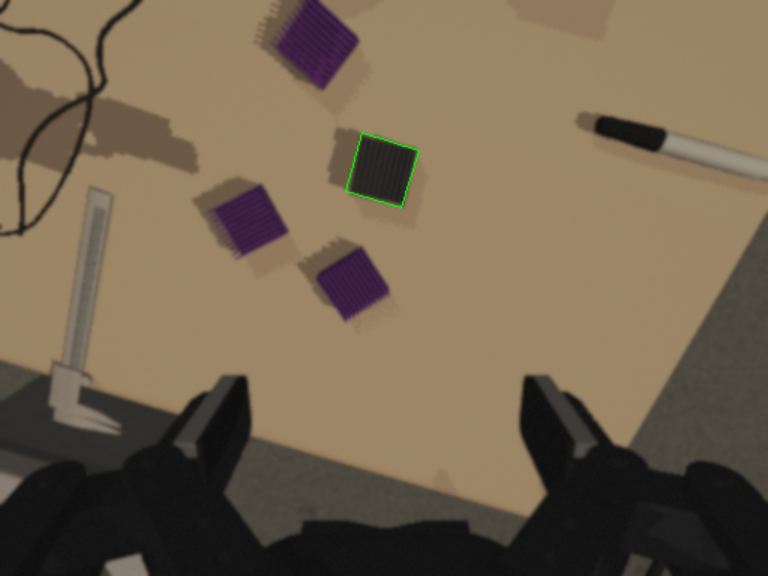

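The fit outline matches the black sink at about (382,170): position (514,-221), yaw 2.8°. I'll align above it.

Call:
jog_arm([
  [-0.5,0.1,0.04,-0.25,0,0,-0.1],
  [-0.5,0.2,0.08,-0.5,0,0,-0.187],
  [-0.5,0.273,0.094,-0.65,0,0,-0.187],
  [-0.5,0.273,0.094,-0.7,0,0,-0.187],
  [-0.5,0.273,0.094,-0.7,0,0,-0.187],
  [-0.5,0.273,0.094,-0.7,0,0,-0.187],
])

```text
t: 3.55
position: [514.4, -222.0, 62.8]
tcp_rot: [179.9, -0.1, 2.8]
contact_force: [-0.6, 0.9, 0.0]
finger_gap: 64.1
grasp_force: 0.0
```

Run:
```python
from fit import *
np.set_printoptions(precision=1,suppress=True)
s=sensors.read_state(); print(s["position"],s["tcp_rot"],s["finger_gap"])
c,im=snap("wrist"); cv2.imwrite("pics/w3.png",im[:,:,::-1])
```

```text
[ 514.4 -222.    62.8] [179.9  -0.1   2.8] 64.09132876028455
```

View pics/w3.png

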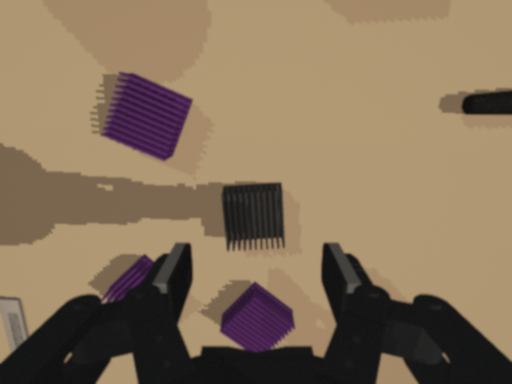

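The sink is centred and square between the fingers at (254,215), and the path down is clear. I'll descend and grip.

Call:
jog_arm([
  [-0.5,0,0.006,-0.14,0,0,0],
  [-0.5,0,0.006,-0.24,0,0,0],
  [-0.5,0,0.006,-0.274,0,0,0],
  [-0.5,0,0.006,-0.274,0,0,0],
  [-0.5,0,0.006,-0.274,0,0,0],
])

```text
t: 4.22
position: [514.8, -219.9, 7.6]
tcp_rot: [180.0, -0.1, 2.9]
contact_force: [-0.3, -0.5, -0.5]
finger_gap: 64.1
grasp_force: 0.0
```

Call:
jog_arm([
  [0,0,0,0,0,0,0],
  [0.2,0,0,0,0,0,0],
  [0.5,0,0,0,0,0,0],
  [0.5,0,0,0,0,0,0],
  [0.5,0,0,0,0,0,0],
  [0.5,0,0,0,0,0,0],
], grip_force=50)

```text
t: 4.97
position: [514.7, -219.7, 7.6]
tcp_rot: [180.0, -0.1, 2.9]
contact_force: [-1.7, 1.1, 7.0]
finger_gap: 38.6
grasp_force: 49.3
```

Call:
jog_arm([
  [0.5,0,0,0.25,0,0,0],
  [0.5,0,0,0.5,0,0,0],
  [0.5,-0.1,0.3,0.75,0,0,0.04],
  [0.5,-0.15,0.6,0.9,0,0,0.08],
  [0.5,-0.2,0.9,0.9,0,0,0.08],
  [0.5,-0.2,0.95,0.9,0,0,0.08],
  [0.5,-0.2,0.95,0.9,0,0,0.08],
])

```text
t: 5.85
position: [474.0, -26.9, 187.3]
tcp_rot: [-180.0, -0.1, 10.4]
contact_force: [-0.4, -1.0, -0.3]
finger_gap: 38.7
grasp_force: 50.2
```

Call:
jog_arm([
  [0.5,-0.1,0.3,0,0,0,0],
  [0.5,-0.2,0.6,0,0,0,0],
  [0.5,-0.2,0.9,0,0,0,0],
  [0.5,-0.2,0.95,0,0,0,0],
  [0.5,-0.2,0.95,0,0,0,0],
  [0.5,-0.2,0.95,0,0,0,0],
])

```text
t: 6.6
position: [434.5, 158.1, 186.2]
tcp_rot: [179.9, 0.0, 9.9]
contact_force: [0.3, -0.3, -1.3]
finger_gap: 38.7
grasp_force: 50.2
```

Run:
```python
from fit import *
np.set_printoptions(precision=1,suppress=True)
s=sensors.read_state(); print(s["position"],s["tcp_rot"],s["finger_gap"],s["grasp_force"])
c,im=snap("wrist"); np.save("w4.npy",im); np.savez("w4c.npz",K=c[0],d=c[1],t=c[2],R=c[3])
for th,z in(("pocket",12),("home",12),("plunger_tip",23),("fixture",0)):
    print(th,[(np.array(x["xy"]),x["p"],unproj(c,x["xy"],z)[0][:2]) for x in spotter.spot_point(th,"wrist")[:2]])
cv2.imwrite("pics/w4.png",cv2.resize(im[:,:,::-1],(768,576)))
```

```text
[434.5 158.1 186.2] [179.9   0.    9.9] 38.6564459632547 50.176142051350325
pocket [(array([242.9,  84.5]), 0.96, array([518.2, 185.3]))]
home [(array([238.7,  26.9]), 0.94, array([567.2, 197.1]))]
plunger_tip [(array([237.8,  24.2]), 0.6, array([567.2, 197.3]))]
fixture [(array([240.1,  65.7]), 0.84, array([535.4, 191.4]))]
```

View pics/w4.png

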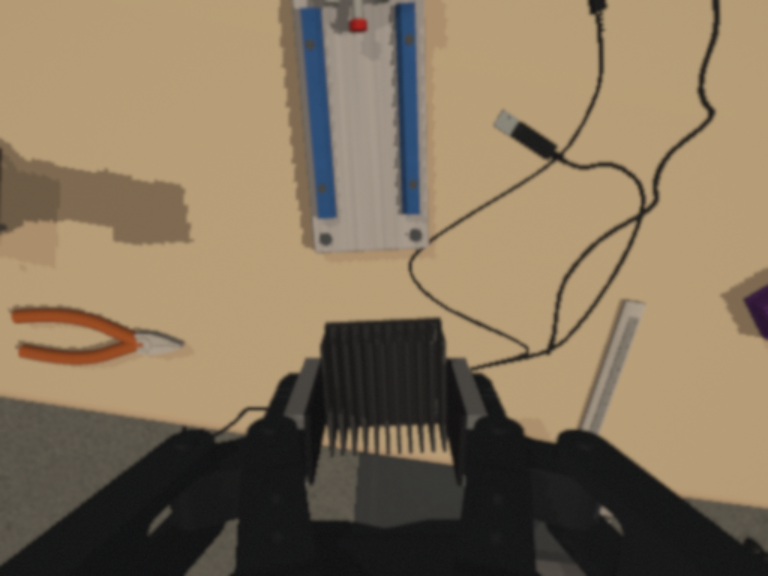

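The view shows the sink held square (≈(383,375)), the blue rails at (318,110) and (408,110), and the red plunger at (358,25) in the doubled image. Next I'll fit the rails.

```bash
cat > rail.py <<'E'
from fit import *
def railfit(c,im,g,dbg=None):
    hsv=cv2.cvtColor(im,cv2.COLOR_RGB2HSV)
    m=cv2.inRange(hsv,(100,110,30),(122,255,255)); n,l,st,ce=cv2.connectedComponentsWithStats(m)
    ks=sorted(np.argsort(-st[1:,4])[:2]+1,key=lambda k:ce[k][0])   # left in image = +y
    cns=[]
    for k in ks:
        p=max(cv2.findContours((l==k).astype(np.uint8),0,1)[0],key=cv2.contourArea).reshape(-1,2)
        cns.append(p[p[:,1]>4].astype(float)); print("rail",st[k])
    sec=np.array([[22,12],[22,15.5],[25.5,19],[34,19],[34,12]])
    def hulls(p):
        r=R.from_euler('z',p[2],degrees=True).as_matrix()
        return [cv2.convexHull(proj(c,np.array([[x,sg*y,z] for x in(-75,50) for y,z in sec])@r.T+[p[0],p[1],0]).astype(np.float32)) for sg in(1,-1)]
    f=lambda p:np.concatenate([[cv2.pointPolygonTest(h,(a,b),True) for a,b in q] for h,q in zip(hulls(p),cns)])
    r=least_squares(f,g,diff_step=1e-4,loss='soft_l1')
    if dbg:
        o=im[:,:,::-1].copy(); cv2.polylines(o,[np.int32(h) for h in hulls(r.x)],True,(0,255,0),1); cv2.imwrite('pics/'+dbg,cv2.resize(o,(768,576)))
    return r.x,np.sqrt(2*r.cost/len(f(r.x)))
E
python3 - <<'E'
from rail import *
np.set_printoptions(precision=2,suppress=True)
im=np.load("w4.npy");d=np.load("w4c.npz");c=(d["K"],d["d"],d["t"],d["R"])
x,e=railfit(c,im,(537,190,12),"w4f.png"); print(x,e)
a=np.radians(x[2]);u=np.array([np.cos(a),np.sin(a)])
print("pocket",x[:2]-20*u,"home",x[:2]+30*u)
E
```

```text
rail [ 201    6   22  139 1517]
rail [ 264    3   15  139 1420]
[537.36 189.9   12.58] 1.5432359695234836
pocket [517.84 185.55] home [566.64 196.44]
```

View pics/w4f.png

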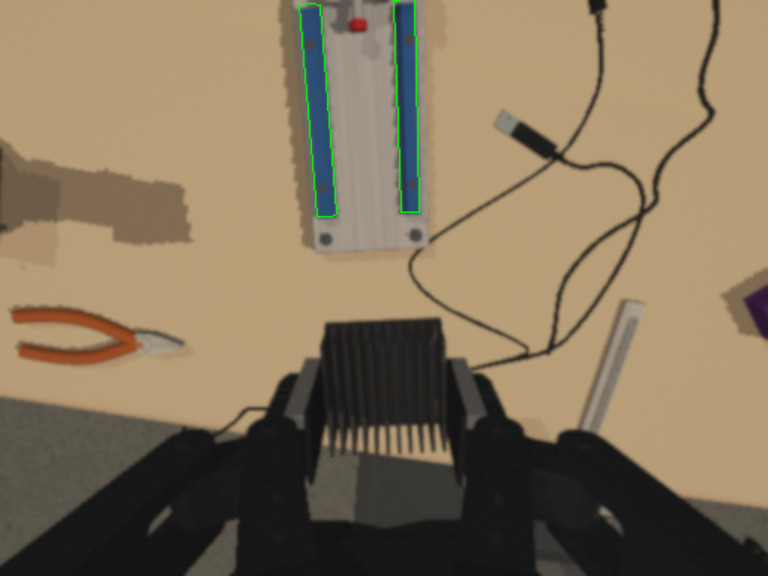

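Call:
jog_arm([
  [0.5,0.2,0.07,-0.2,0,0,0.03],
  [0.5,0.417,0.137,-0.4,0,0,0.03],
  [0.5,0.417,0.137,-0.6,0,0,0.03],
  [0.5,0.417,0.137,-0.68,0,0,0.03],
  [0.5,0.417,0.137,-0.68,0,0,0.03],
  [0.5,0.417,0.137,-0.68,0,0,0.03],
])

```text
t: 7.6
position: [518.3, 188.2, 52.1]
tcp_rot: [-180.0, -0.1, 12.8]
contact_force: [0.8, -0.3, 1.0]
finger_gap: 39.0
grasp_force: 50.2
```

Run:
```python
from rail import *
np.set_printoptions(precision=2,suppress=True)
s=sensors.read_state(); print(s["position"],s["tcp_rot"],s["grasp_force"])
c,im=snap("wrist"); o=im[:,:,::-1].copy()
r=R.from_euler('z',12.58,degrees=True).as_matrix()
for sg in(1,-1):
    for y,z in((22,12),(25.5,19),(34,19)):
        cv2.polylines(o,[np.int32(proj(c,np.array([[x,sg*y,z] for x in np.linspace(-75,50,20)])@r.T+[537.36,189.9,0]))],False,(0,255,0),1)
T=R.from_euler('xyz',s["tcp_rot"],degrees=True).as_matrix()
sk=np.array([[x,y,z] for z in(8,-13) for x,y in((20,20),(20,-20),(-20,-20),(-20,20),(20,20))])@T.T+s["position"]
cv2.polylines(o,[np.int32(proj(c,sk))],False,(0,0,255),1)
cv2.imwrite("pics/w5.png",cv2.resize(o,(768,576)))
```

```text
[518.27 188.19  52.08] [-179.99   -0.13   12.76] 50.16896486515179
```

View pics/w5.png

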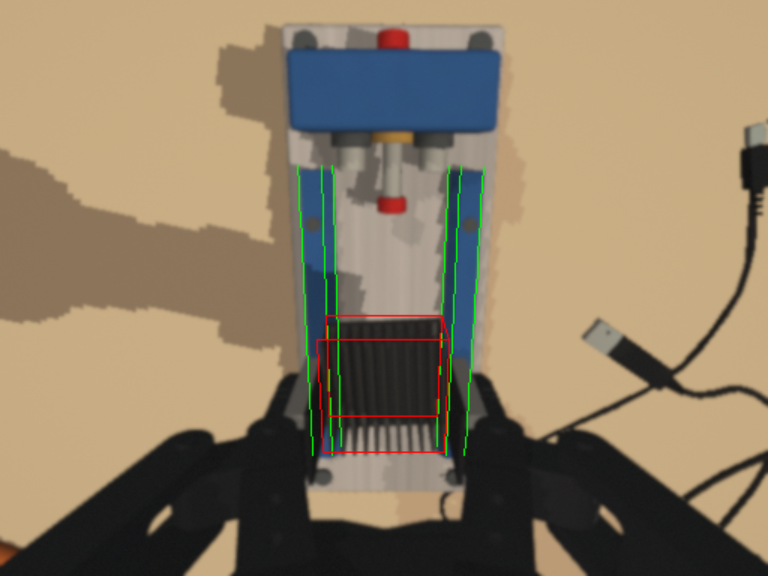

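The overlay fits the rails; the sink (front edge at (385,318)) is about 2.5 mm to the left of the channel centre. I'll correct and descend partway.

Call:
jog_arm([
  [0.5,0.003,-0.012,-0.03,0,0,0],
  [0.5,0.003,-0.012,-0.08,0,0,0],
  [0.5,0.003,-0.012,-0.1,0,0,0],
  [0.5,0.003,-0.012,-0.1,0,0,0],
  [0.5,0.003,-0.012,-0.1,0,0,0],
])

```text
t: 8.28
position: [518.1, 185.6, 30.5]
tcp_rot: [-180.0, 0.0, 12.8]
contact_force: [-0.2, -0.4, 0.2]
finger_gap: 38.8
grasp_force: 50.2
```

```bash
cat > fx.py <<'E'
from rail import *
np.set_printoptions(precision=2,suppress=True)
s=sensors.read_state(); a=np.radians(12.58)
M=np.array([[np.cos(a),np.sin(a)],[-np.sin(a),np.cos(a)]])
print("fixture xy",M@(s["position"][:2]-[537.36,189.9]),"z",s["position"][2],s["tcp_rot"],"F fix",M@s["contact_force"][:2],s["contact_force"][2],"tau",s["torque"])
E
python3 fx.py
```

```text
fixture xy [-19.68  -0.  ] z 30.509684708791916 [-180.      0.     12.77] F fix [-0.28 -0.34] 0.2390085314900271 tau [-0.06  0.03  0.02]
```

Call:
jog_arm([
  [0.5,0,0,-0.015,0,0,0],
  [0.5,0,0,-0.03,0,0,0],
  [0.5,0,0,-0.04,0,0,0],
  [0.5,0,0,-0.045,0,0,0],
  [0.5,0,0,-0.045,0,0,0],
])

```text
t: 8.9
position: [518.1, 185.5, 21.4]
tcp_rot: [180.0, 0.0, 12.8]
contact_force: [1.4, 0.6, -0.5]
finger_gap: 38.8
grasp_force: 50.2
```

```bash
python3 fx.py
```

```text
fixture xy [-19.76  -0.1 ] z 21.441991955348847 [180.     0.01  12.77] F fix [1.53 0.24] -0.5354589331207643 tau [ 0.03  0.01 -0.03]
```

Call:
jog_arm([
  [0.5,0,0,-0.003,0,0,0],
  [0.5,0,0,-0.006,0,0,0],
  [0.5,0,0,-0.008,0,0,0],
  [0.5,0,0,-0.008,0,0,0],
])

```text
t: 9.4
position: [518.1, 185.4, 19.9]
tcp_rot: [180.0, 0.0, 12.8]
contact_force: [-0.1, 0.4, -0.7]
finger_gap: 38.7
grasp_force: 50.2
```

```bash
python3 fx.py
```

```text
fixture xy [-19.74  -0.17] z 19.901303457737352 [180.     0.    12.76] F fix [-0.03  0.38] -0.7278524111924578 tau [0.   0.01 0.  ]
```

Call:
jog_arm([
  [0.5,0,0,-0.002,0,0,0],
  [0.5,0,0,-0.004,0,0,0],
  [0.5,0,0,-0.004,0,0,0],
  [0.5,0,0,-0.004,0,0,0],
])

```text
t: 9.9
position: [518.2, 185.5, 19.6]
tcp_rot: [180.0, -0.0, 12.8]
contact_force: [-1.6, -0.9, 5.7]
finger_gap: 38.5
grasp_force: 50.8
```

```bash
python3 fx.py
```

```text
fixture xy [-19.66  -0.1 ] z 19.622033923960267 [179.99  -0.01  12.77] F fix [-1.79 -0.55] 5.724056185718781 tau [-0.15  0.33 -0.05]
```

The sink is seated on the floor. I'll slide it along the rails to just short of the plunger.

Call:
jog_arm([
  [0.5,0.02,0.0045,0.001,0,0,-0.002],
  [0.5,0.05,0.011,0.001,0,0,-0.002],
  [0.5,0.08,0.018,0.001,0,0,-0.002],
  [0.5,0.11,0.0245,0.001,0,0,-0.002],
  [0.5,0.135,0.03,0.001,0,0,-0.002],
  [0.5,0.146,0.0325,0.001,0,0,-0.002],
  [0.5,0.146,0.0325,0.001,0,0,-0.002],
  [0.5,0.146,0.0325,0.001,0,0,-0.002],
], grip_force=70)

```text
t: 10.9
position: [547.2, 192.1, 19.7]
tcp_rot: [180.0, 0.0, 12.6]
contact_force: [-1.7, -1.3, 5.8]
finger_gap: 38.3
grasp_force: 69.0
```

```bash
python3 fx.py
```

```text
fixture xy [10.1   0.04] z 19.723276962036813 [180.     0.    12.59] F fix [-1.95 -0.89] 5.830177958754276 tau [-0.13  0.45 -0.03]
```

Next 16 mm slowly, against the spring.

Call:
jog_arm([
  [0.5,0.01,0.002,0,0,0,0],
  [0.5,0.02,0.0045,0,0,0,0],
  [0.5,0.03,0.0067,0,0,0,0],
  [0.5,0.04,0.009,0,0,0,0],
  [0.5,0.05,0.011,0,0,0,0],
  [0.5,0.06,0.0134,0,0,0,0],
  [0.5,0.068,0.0151,0,0,0,0],
  [0.5,0.076,0.017,0,0,0,0],
  [0.5,0.08,0.018,0,0,0,0],
  [0.5,0.08,0.018,0,0,0,0],
])

```text
t: 12.15
position: [559.8, 194.9, 19.7]
tcp_rot: [179.9, 0.4, 12.6]
contact_force: [-12.7, -3.4, 17.1]
finger_gap: 38.5
grasp_force: 70.3
```

```bash
python3 fx.py
```

```text
fixture xy [22.99  0.02] z 19.726107235964506 [179.91   0.38  12.61] F fix [-13.18  -0.59] 17.09020485920732 tau [-0.57  2.64 -0.04]
```

Call:
jog_arm([
  [0.5,0,0,0.002,0.0005,-0.002,0],
  [0.5,0,0,0.004,0.001,-0.0045,0],
  [0.5,0,0,0.004,0.001,-0.0045,0],
  [0.5,0,0,0.004,0.001,-0.0045,0],
])

```text
t: 12.65
position: [559.9, 195.0, 19.8]
tcp_rot: [179.9, -0.1, 12.6]
contact_force: [-8.5, -1.9, 8.4]
finger_gap: 38.4
grasp_force: 69.4
```

```bash
python3 fx.py
```

```text
fixture xy [23.13  0.03] z 19.75811775523078 [179.93  -0.05  12.62] F fix [-8.67  0.01] 8.443741976047807 tau [-0.33  2.01  0.02]
```

Call:
jog_arm([
  [0.5,0.006,0.0013,0.0005,0.0001,-0.0004,0],
  [0.5,0.012,0.0027,0.001,0.0002,-0.0008,0],
  [0.5,0.018,0.004,0.0015,0.0003,-0.0012,0],
  [0.5,0.024,0.0053,0.002,0.0004,-0.0016,0],
  [0.5,0.028,0.0062,0.002,0.0004,-0.002,0],
  [0.5,0.028,0.0062,0.002,0.0004,-0.002,0],
  [0.5,0.028,0.0062,0.002,0.0004,-0.002,0],
])

```text
t: 13.52
position: [564.6, 196.0, 19.7]
tcp_rot: [179.9, -0.1, 12.6]
contact_force: [-11.0, -2.8, 8.4]
finger_gap: 38.2
grasp_force: 69.4
```

```bash
python3 fx.py
```

```text
fixture xy [27.9   0.03] z 19.7432665660391 [179.91  -0.13  12.63] F fix [-11.32  -0.35] 8.394411378947044 tau [-0.42  2.34  0.03]
```

Call:
jog_arm([
  [0.5,0.003,0.0007,0.0003,0,-0.0002,0],
  [0.5,0.006,0.0013,0.0006,0,-0.0004,0],
  [0.5,0.009,0.002,0.0009,0,-0.0006,0],
  [0.5,0.012,0.0027,0.0012,0,-0.0008,0],
  [0.5,0.014,0.0031,0.0014,0,-0.001,0],
  [0.5,0.014,0.0031,0.0014,0,-0.001,0],
  [0.5,0.014,0.0031,0.0014,0,-0.001,0],
])

```text
t: 14.4
position: [565.6, 196.2, 19.7]
tcp_rot: [179.9, -0.0, 12.6]
contact_force: [-15.1, -3.0, 11.6]
finger_gap: 38.5
grasp_force: 69.7
```

```bash
python3 fx.py
```

```text
fixture xy [28.92  0.01] z 19.746463415552018 [179.86  -0.02  12.64] F fix [-15.43   0.34] 11.614110445906757 tau [-0.54  3.37 -0.04]
```

Call:
jog_arm([
  [0.5,0.003,0.0007,0.001,0,-0.0005,0],
  [0.5,0.006,0.0013,0.002,0,-0.001,0],
  [0.5,0.009,0.002,0.0025,0,-0.001,0],
  [0.5,0.012,0.0027,0.0025,0,-0.001,0],
  [0.5,0.012,0.0027,0.0025,0,-0.001,0],
  [0.5,0.012,0.0027,0.0025,0,-0.001,0],
])

```text
t: 15.15
position: [565.7, 196.3, 19.7]
tcp_rot: [179.8, 0.2, 12.6]
contact_force: [-20.8, -4.1, 15.9]
finger_gap: 38.3
grasp_force: 69.9
```

```bash
python3 fx.py
python3 - <<'E'
from rail import *
c,im=snap("wrist"); p=proj(c,[[573,198,33]])[0].astype(int); print(p)
x0,y0=max(0,p[0]-80),max(0,p[1]-100)
cv2.imwrite("pics/w6.png",cv2.resize(im[y0:y0+150,x0:x0+160,::-1],(800,600) if 0 else (640,600),interpolation=2))
E
```

```text
fixture xy [29.04  0.03] z 19.735164439845658 [179.79   0.15  12.64] F fix [-21.15   0.5 ] 15.885826398605092 tau [-0.68  4.48 -0.15]
[255 251]
```

View pics/w6.png

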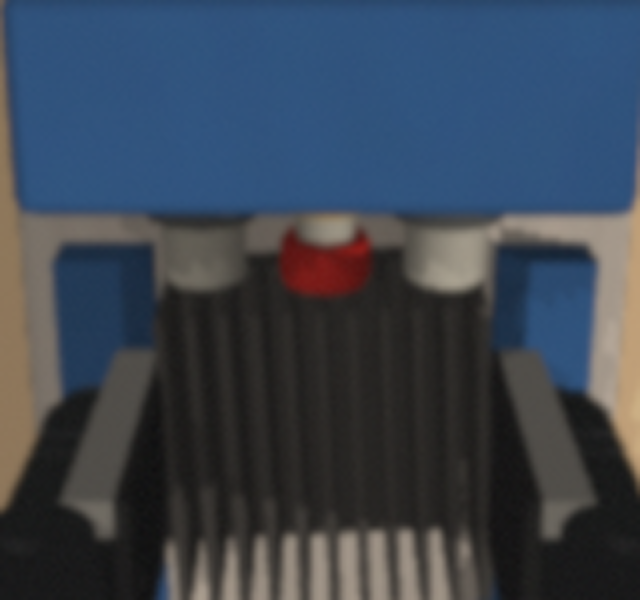

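The sink front edge lies at both screw ends ((205,285) and (447,285) in the crop). The yaw moment suggests the right screw bears more, so I'll ease the yaw clockwise and relieve the downward load.

Call:
jog_arm([
  [0.5,0,0,0.001,0.0001,-0.001,-0.001],
  [0.5,0.001,0,0.002,0.0003,-0.0015,-0.002],
  [0.5,0.002,0.0005,0.003,0.0005,-0.002,-0.003],
  [0.5,0.002,0.0005,0.003,0.0005,-0.002,-0.003],
  [0.5,0.002,0.0005,0.003,0.0005,-0.002,-0.003],
])

```text
t: 15.82
position: [565.8, 196.3, 19.8]
tcp_rot: [179.8, 0.0, 12.4]
contact_force: [-20.1, -4.1, 10.9]
finger_gap: 38.3
grasp_force: 69.5
```

```bash
python3 fx.py
```

```text
fixture xy [29.12  0.05] z 19.76409657291797 [179.8    0.    12.39] F fix [-20.56   0.35] 10.856520849804472 tau [-0.67  4.39 -0.05]
```

Call:
jog_arm([
  [0.5,0,0,0,0,0,-0.001],
  [0.5,0,0,0,0,0,-0.002],
  [0.5,0,0,0,0,0,-0.002],
  [0.5,0,0,0,0,0,-0.002],
])

```text
t: 16.32
position: [565.8, 196.4, 19.8]
tcp_rot: [179.8, -0.0, 12.2]
contact_force: [-20.3, -3.2, 10.9]
finger_gap: 38.1
grasp_force: 69.5
```

```bash
python3 fx.py; sleep 0; python3 fx.py
```

```text
fixture xy [29.19  0.13] z 19.751384791563858 [179.8   -0.01  12.21] F fix [-20.56   1.26] 10.856007007739732 tau [-0.62  4.31 -0.07]
fixture xy [29.19  0.13] z 19.751384791563858 [179.8   -0.01  12.21] F fix [-20.56   1.26] 10.856007007739732 tau [-0.62  4.31 -0.07]
```

```bash
cat > avg.py <<'E'
from h import *
np.set_printoptions(precision=3,suppress=True)
a=np.radians(12.58);M=np.array([[np.cos(a),np.sin(a)],[-np.sin(a),np.cos(a)]])
L=[]
for i in range(10):
    optics.snapshot("wrist"); s=sensors.read_state(); L.append([*M@(s["position"][:2]-[537.36,189.9]),*M@s["contact_force"][:2],s["contact_force"][2],s["torque"][2],s["tcp_rot"][2]])
print(np.mean(L,0),np.std(L,0)[[2,5,6]],s["t"])
E
python3 avg.py
```

```text
[ 29.182   0.105 -20.141   0.985  11.193  -0.073  12.207] [0.508 0.031 0.002] 16.825
```

Call:
jog_arm([
  [0.5,0,0,0,0,0,-0.001],
  [0.5,0,0,0,0,0,-0.003],
  [0.5,0,0,0,0,0,-0.004],
  [0.5,0,0,0,0,0,-0.004],
])

```text
t: 17.32
position: [565.9, 196.5, 19.8]
tcp_rot: [179.8, -0.0, 11.8]
contact_force: [-20.1, -3.3, 11.1]
finger_gap: 38.1
grasp_force: 69.5
```

```bash
python3 avg.py
```

```text
[ 29.295   0.226 -19.907   1.034  10.502  -0.07   11.851] [0.527 0.031 0.002] 17.825
```

The tool still pivots about the right screw with the torque unchanged, so I'll keep turning until the left one takes load.

Call:
jog_arm([
  [0.5,0,0,0,0,0,-0.002],
  [0.5,0,0,0,0,0,-0.004],
  [0.5,0,0,0,0,0,-0.006],
  [0.5,0,0,0,0,0,-0.006],
])

```text
t: 18.32
position: [566.0, 196.7, 19.8]
tcp_rot: [179.8, -0.0, 11.3]
contact_force: [-19.6, -3.1, 10.0]
finger_gap: 38.5
grasp_force: 69.4
```

```bash
python3 avg.py
```

```text
[ 29.429   0.42  -19.283   1.65   10.38   -0.08   11.317] [0.426 0.025 0.002] 18.825
```

Call:
jog_arm([
  [0.5,0,0,0,0,0,-0.002],
  [0.5,0,0,0,0,0,-0.004],
  [0.5,0,0,0,0,0,-0.006],
  [0.5,0,0,0,0,0,-0.006],
])

```text
t: 19.32
position: [566.1, 196.9, 19.8]
tcp_rot: [179.8, -0.1, 10.8]
contact_force: [-19.2, -2.4, 9.3]
finger_gap: 38.0
grasp_force: 69.4
```

```bash
python3 avg.py
```

```text
[ 29.577   0.596 -19.041   1.895   9.503  -0.061  10.784] [0.506 0.021 0.002] 19.825
```

Call:
jog_arm([
  [0.5,0,0,0,0,0,-0.002],
  [0.5,0,0,0,0,0,-0.004],
  [0.5,0,0,0,0,0,-0.006],
  [0.5,0,0,0,0,0,-0.006],
])

```text
t: 20.32
position: [566.1, 197.1, 19.8]
tcp_rot: [179.8, -0.1, 10.3]
contact_force: [-19.2, -1.0, 9.4]
finger_gap: 38.3
grasp_force: 69.3
```

```bash
python3 avg.py
```

```text
[ 29.715   0.778 -18.226   2.17    8.993  -0.041  10.255] [0.377 0.034 0.001] 20.825
```

Call:
jog_arm([
  [0.5,0,0,0,0,0,-0.002],
  [0.5,0,0,0,0,0,-0.004],
  [0.5,0,0,0,0,0,-0.006],
  [0.5,0,0,0,0,0,-0.006],
])

```text
t: 21.32
position: [566.2, 197.3, 19.8]
tcp_rot: [179.8, -0.1, 9.7]
contact_force: [-18.5, -0.8, 8.2]
finger_gap: 38.1
grasp_force: 69.7
```

```bash
python3 avg.py
```

```text
[ 29.788   0.923 -18.309   2.518   8.563   0.082   9.742] [0.575 0.017 0.002] 21.825
```

The left screw has now taken load (the torque reversed). I'll back off slightly to balance and firm up the push.

Call:
jog_arm([
  [0.5,0.003,0,0.001,0,0,0.0005],
  [0.5,0.006,0,0.002,0,-0.0005,0.001],
  [0.5,0.01,0.001,0.002,0.0001,-0.001,0.001],
  [0.5,0.01,0.001,0.002,0.0001,-0.001,0.001],
  [0.5,0.01,0.001,0.002,0.0001,-0.001,0.001],
])

```text
t: 22.45
position: [566.3, 197.3, 19.8]
tcp_rot: [179.8, 0.0, 9.8]
contact_force: [-22.8, -1.7, 11.3]
finger_gap: 38.2
grasp_force: 69.8
```

```bash
python3 avg.py; python3 fx.py
python3 - <<'E'
from rail import *
c,im=snap("wrist"); p=proj(c,[[573,198,33]])[0].astype(int)
x0,y0=max(0,p[0]-80),max(0,p[1]-100)
cv2.imwrite("pics/w7.png",cv2.resize(im[y0:y0+150,x0:x0+160,::-1],(640,600),interpolation=2))
E
```

```text
[ 29.813   0.916 -22.568   2.916  11.418  -0.01    9.838] [0.56  0.038 0.001] 22.95
fixture xy [29.82  0.92] z 19.780671087334742 [179.79   0.03   9.84] F fix [-22.54   3.41] 10.569210885323121 tau [-0.23  5.02  0.05]
```

View pics/w7.png

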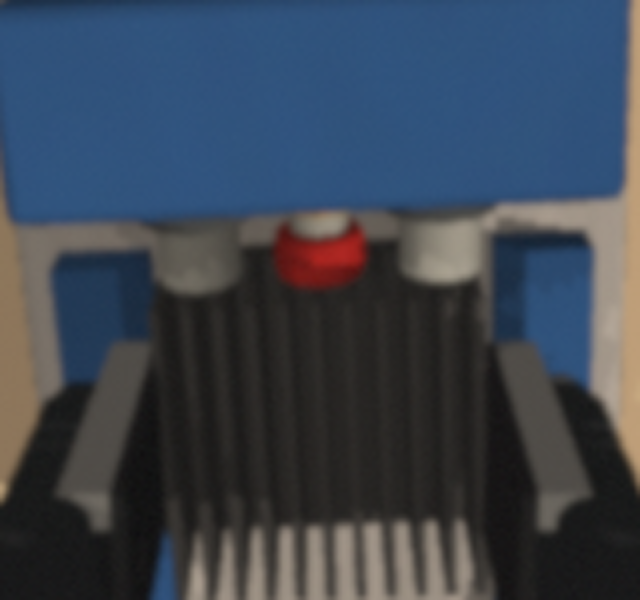

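The sink is square to the rails with its leading side on both screws ((197,285) and (440,275) in the crop), and the torque is balanced at 22.6 N of push. I'm handing it in.

```bash
python3 -c "
from plant import order
print(order.job_done())"
```

```text
the job is handed in; nothing more can be done
None
```

I laid the heat sink flat in the channel and pushed it against both stop screws; the arm still holds it there with about 22.6 N and the load balanced between the screws. I've handed the job in at about 23 s; it returned no verdict.

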